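# Unlock the parts chest and hold its lid half open

## Robot

A 6-joint arm with a two-finger parallel gripper is mounted at the origin on the work surface. World frame = base frame: x ahead of the robot, y to its left, z up, the work surface at z = 0. Lengths are in m, angles in rad, forces in N, time in s.
With the tool pointing down it reaches from about 0.325 to 0.85 m from the base axis. Payload 4.4 kg.
Tool frame: the origin (TCP) lies at the very end of the fingers, on their centre line; the grasp point (between the pads) lies 19 mm behind it (bot.grip_point_offset is the distance from the TCP to the grasp point, in m); z points along the fingers, y is the line along which they close (so a half turn about z gives the same grasp; the last joint's range is limited). The gripper opens to 94 mm and grips with 3 to 60 N. Pads are 16 mm wide; open, the fingers measure 119 mm over their backs; the gripper's body (75 mm by 177 mm) begins 78 mm behind the grasp point.
Start: joints at [1.127, 0.207, 1.542, -0, 1.393, -0.15], TCP at [0.167, 0.55, 0.172] pointing down, gripper open.
Joint ranges: [-2.73, 2.73], [-0.86, 2.22], [0.23, 2.46], [-1.11, 4.25], [0.08, 2.63], [-2.82, 2.82]. Speed limits (rad/s): [2.79, 2.79, 3.14, 3.14, 3.14, 3.14].

## Interface

Orientations are given as a 3x3 rotation matrix whose columns are the frame's x, y, z axes.
In Python, from plant import bot, camera, camera_info, workorder gives the robot as it stands.
- The arm moves only by the shell command python3 -m pendant 'ROWS'. ROWS is JSON, a list of rows, each a list of 3 entries, a list of its own where there are three numbers: the turn, a rotation vector about the world's x, y, z in units of 5 degrees (1.0 is 5 degrees), then the shift along the world's x, y, z in units of 60 mm (1.0 is 60 mm), then the opening, from -1 (shut) to 1 (fully open). In form: [[[wx, wy, wz], [x, y, z], hand], ...]. A call has exactly 5 rows; each row shifts and turns the commanded pose from where the row before left it; what a row does not reach is not made up. A row lasts 1/8 s, in which the tool goes at most 62.5 mm and 10.7 degrees, less where a joint would pass 70% of its speed; a pose out of reach is approached as far as the arm can. A call is refused whole if a number of a shift passes 1 or a number of a turn 1, either way. A call with a gripper value outside its range is refused whole. The fingers move at their own pace and stop on an object; the grip force is fixed at half the most. Time passes only in rows, so rows that do not move let the fingers close, or fill a call up. It gives the time, the measured TCP pose, the force, the opening and the grip force at its end, in the units of the state.
- bot.get_state(): the state, without advancing time (a new reading comes with each control period).
- camera(name): name is "side" or "top"; returns (picture, depth): 420x560x3 uint8, blue, green, red; 420x560 float32, m along the optical axis (not along the pixel's ray), 0 where there is no reading.
- camera_info(name): a dict with "fx", "fy", "cx", "cy" (pixels), "k1" (the pictures are not rectified: a ray, as slopes to the right and down, at radius r is drawn at 1 + k1 r^2 times it, then the intrinsics apply), "R" (3x3) and "t" (3): a world point X has camera coordinates R X + t. Camera axes: x right, y down, z forward; pixel columns grow to the right and rows downward; lengths in m; the calibration is good to about 2 mm. A picture is of the moment at which its call begins. camera_info takes no time and is no camera call.
- workorder.hand_in(): hands the job in; it is judged then, once.
The state is a dict: "clock": time; "joint_positions": joint angles; "joint_velocities": joint speeds; "joint_efforts": joint torques, N m; "position": TCP position; "eef_rot": TCP orientation; "force": force on the tool from outside, world axes, zero at the start; "ft_torque": the same for the moment, N m; "grip_width": opening from 0.0 (shut) to 1.0 (fully open); "grasp_force": force on a finger pad.
Only numpy, scipy, OpenCV 4.12 (cv2) and the standard library are available. Lean on these libraries where they do the work, as an engineer would, in place of code of your own. Each camera call takes 0.05 s, during which the arm holds its last target. There are 200 camera calls.

## Task

Take the key from its wooden rest, push it fully down into the lock on the front of the grey steel parts chest and turn it clockwise as far as it goes, so that the lock's tongue swings off the lid. Leave the key in the lock, then raise the lid by its bar handle and hold it still at 45 degrees open so that I can reach in: the lid has no stay and falls shut, so your program must finish while still holding it there. Do not shift the jar, the paint tin or the screwdriver.

Things in the scene. Friction and masses are not known exactly. Their poses are not given: they have to be found in the camera images.
- chest: Grey steel parts chest, fixed. Box 200 (x) by 260 (y) by 120 mm high; origin: centre of its underside; x points from front to hinge side, z up. On the middle of its front (-x) face a lock housing 66 (x) by 90 (y) by 112 mm high carries the lock cylinder. A flat lid hinged along the far (+x) top edge closes it; closed, the lid's top is 130 mm above the bench. Chest carries lid and lock.
- lid (a joint): Opening angle of the lid, rad: 0 closed (level), grows as its front edge rises, stop at 1.3. Lid plate 200 by 260 by 10 mm, about 0.7 kg (varies by a third), next to no friction: it falls shut from every angle. While the lock's tongue lies over its front edge it cannot rise more than a few mm.
- lid_bar (a point): Middle of the lid's bar handle: round steel bar 12 mm thick, 110 mm long, along y (parallel to the hinge), on posts at its ends; its axis is 40 mm above the lid's top face, 45 mm behind the lid's front edge, 155 mm in front of the hinge in the lid's plane and 50 mm above the hinge when closed. Axes turn with the lid: x to the hinge, z out of its top.
- lid_hinge (a point): Middle of the lid's hinge axis, which lies along y of the chest, 120 mm above the bench, at the far top edge of the chest.
- lock (a joint): Turn of the lock cylinder, rad: 0 = tongue pointing straight over the lid, grows clockwise seen from above, stop at 1.4. It starts between 0 and 0.3 and stays where left (friction 0.05 N m). The tongue is clear of the lid beyond 1.0. The key has about 0.2 rad of play in the slot either way.
- lock_mouth (a point): Centre of the slot's mouth on top of the upright lock cylinder (50 mm across, 36 mm tall), 148 mm above the bench, 78 mm in front of the closed lid's bar. Slot 17 by 9 mm, 26 mm deep, 2 mm chamfer. Axes turn with it: x along the slot's long side and along the tongue (flat bar 14 mm wide, reaching 47 mm from the axis, 9 to 15 mm below the mouth), z up.
- key: Steel key, 60 g, upright in the wooden rest, blade down. Origin at the blade's tip, z up to the head, x along the blade's width. Blade 14 (x) by 6 (y), 24 mm long, tapered tip, fits either way round; collar 26 mm across at 24 to 29 mm; head a disc on edge, 42 mm across (x, z), 10 mm thick (y), 27 to 69 mm above the tip. Seated when the collar rests on the lock: tip 24 mm below the mouth.
- key_rest: Wooden block 70 by 70 by 40 mm fixed to the bench, with the same slot (17 along its x by 9 mm, 26 mm deep) in its top; origin at the centre of its underside. The key stands in it, collar on the block's top.
- jar: Bystander: closed jar, 68 mm across, 100 mm high; origin under its centre.
- paint_tin: Bystander: paint tin, 100 mm across, 120 mm high; origin under its centre.
- screwdriver: Bystander: screwdriver lying on the bench, about 200 mm long along its x, handle to -x; origin underneath its middle.

How it is judged:
By the outcome, as a careful person would: the job done as asked, in the order asked, and still so for the second after the job is handed in, while the arm keeps its last pose, push and grip.
It also fails if it takes over 64 s, if anything falls off the work surface, if the arm or the gripper's body presses on something with over 40 N, if the wrist force passes 120 N, or if a joint passes its speed limit or range.

## Working session

There is one attempt and no reset: what is moved stays moved. The work goes in short steps, Python scripts to look and compute and a shell command to move; the robot and the scene stay as the last step left them, time stands still between calls to the robot, and variables do not carry over. Pictures are saved under pics/ and viewed, at most 10 in all, crops included, and the job is handed in when it is done.

```bash
mkdir -p pics; ls
cat > h.py <<'E'
import numpy as np, cv2
from plant import bot, camera, camera_info, workorder
def ray(name,u,v):
    c=camera_info(name); x=(u-c['cx'])/c['fx']; y=(v-c['cy'])/c['fy']
    rd=np.hypot(x,y); r=rd
    for _ in range(20): r=rd/(1+c['k1']*r*r)
    s=r/rd if rd>0 else 1
    return np.array(c['R']),np.array(c['t']),np.array([x*s,y*s,1.0])
def onz(name,u,v,z):
    R,t,d=ray(name,u,v); o=-R.T@t; w=R.T@d
    return o+w*(z-o[2])/w[2]
def dep(name,u,v,D):
    R,t,d=ray(name,u,v); return R.T@(d*D-t)
def cloud(name,D):
    c=camera_info(name); v,u=np.mgrid[:420,:560]
    x=(u-c['cx'])/c['fx']; y=(v-c['cy'])/c['fy']; rd=np.hypot(x,y); r=rd.copy()
    for _ in range(20): r=rd/(1+c['k1']*r*r)
    s=r/np.maximum(rd,1e-9)
    P=np.stack([x*s*D,y*s*D,D],-1)-np.array(c['t'])
    P=P@np.array(c['R']); P[D==0]=np.nan
    return P
E
python3 - <<'E'
from h import *
for n in('side','top'):
    I,D=camera(n); cv2.imwrite(f'pics/{n}0.png',I); np.savez(f'{n}0.npz',I=I,D=D)
    c=camera_info(n); R=np.array(c['R']); print(n,c['fx'],c['k1'],(-R.T@np.array(c['t'])).round(3),R[2].round(2))
E
```

```text
pics
side 503.48241322383313 0.04298278900260005 [0.33  0.966 0.861] [ 0.2  -0.79 -0.59]
top 532.4274375939326 -0.008221736532845194 [0.496 0.007 1.476] [ 0.08 -0.01 -1.  ]
```

View pics/top0.png

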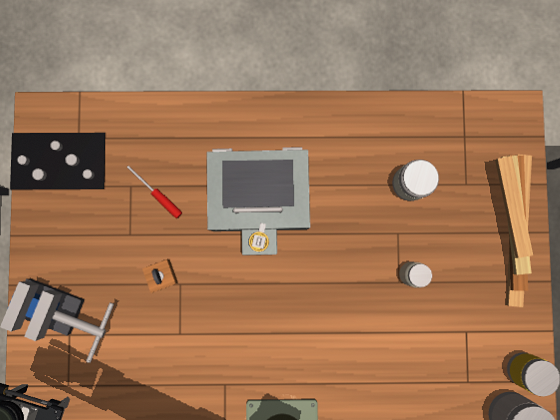

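View pics/side0.png

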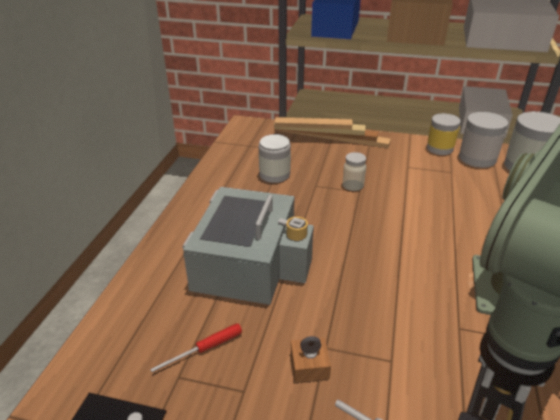

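The top view shows the chest at about (258,190), the lock cylinder with its yellow ring at (259,241) and its tongue pointing to (263,228). The rest with the key is at (159,275), the screwdriver at (155,192), the jar at (416,275) and the tin at (416,180). The side view has the lock at (297,228), the key at (311,346) and the bar at (264,215).

Run:
```python
from h import *
S={n:np.load(n+'0.npz') for n in('side','top')}
a=cv2.resize(S['top']['I'][210:305,130:290],None,fx=5,fy=5,interpolation=cv2.INTER_CUBIC)[:, :800]
cv2.imwrite('pics/z1.png',a)
s=S['side']['I']
b=np.hstack([cv2.resize(s[320:390,280:345],(390,420),interpolation=cv2.INTER_CUBIC),cv2.resize(s[190:260,250:315],(390,420),interpolation=cv2.INTER_CUBIC)])
cv2.imwrite('pics/z2.png',b)
for n in S:
    I,D=S[n]['I'],S[n]['D']; P=cloud(n,D); hsv=cv2.cvtColor(I,cv2.COLOR_BGR2HSV); x,y,z=P[...,0],P[...,1],P[...,2]
    print(n,'bench z',np.nanmedian(z[np.abs(z)<.02]))
    def show(name,m):
        p=P[m]; 
        if len(p)<3: print(name,len(p));return
        r=cv2.minAreaRect((p[:,:2]*1000).astype(np.float32)); print(name,len(p),'med',np.median(p,0).round(4),'rect',[np.round(q,1) for q in r],'z',np.percentile(p[:,2],[2,98]).round(3))
    near=lambda cx,cy,r:(np.hypot(x-cx,y-cy)<r)
    k=onz('top',159,275,.04); l=onz('top',259,241,.148); c=onz('top',258,190,.13)
    if n=='top': print(k,l,c)
    show('rest top',near(k[0],k[1],.06)&(np.abs(z-.04)<.006))
    show('key head',near(k[0],k[1],.06)&(z>.055))
    show('key hi',near(k[0],k[1],.06)&(z>.07))
    show('lock top',near(l[0],l[1],.05)&(np.abs(z-.148)<.006))
    show('housing',near(l[0],l[1],.08)&(np.abs(z-.112)<.005))
    show('lid',near(c[0],c[1],.2)&(np.abs(z-.13)<.005))
    show('bar',near(c[0],c[1],.2)&(z>.16)&(z<.19))
    show('tongue',near(l[0],l[1],.07)&(np.abs(z-.136)<.006)&(hsv[...,2]>150))
    yel=(hsv[...,0]>15)&(hsv[...,0]<35)&(hsv[...,1]>110)&near(l[0],l[1],.06)
    show('yellow',yel)
```

```text
side bench z 0.0006977347900121087
rest top 839 med [0.4256 0.3395 0.0403] rect [array([429. , 327.4]), array([70.2, 75.7]), np.float64(19.5)] z [0.035 0.045]
key head 260 med [0.4289 0.3306 0.0738] rect [array([428.9, 328. ]), array([41. , 13.1]), np.float64(19.9)] z [0.057 0.087]
key hi 163 med [0.4292 0.33   0.0788] rect [array([429.4, 328.2]), array([38.7, 13.1]), np.float64(19.9)] z [0.07  0.087]
lock top 217 med [0.5168 0.0582 0.1466] rect [array([517.2,  56.2]), array([49.1, 49.6]), np.float64(45.9)] z [0.143 0.151]
housing 427 med [0.5117 0.0819 0.1121] rect [array([517.6,  54.8]), array([ 67.3, 140.8]), np.float64(1.0)] z [0.107 0.116]
lid 5517 med [0.6511 0.0824 0.1309] rect [array([624.7,  56.5]), array([264.6, 267.9]), np.float64(1.1)] z [0.127 0.134]
bar 192 med [0.5932 0.069  0.1747] rect [array([594.8,  60. ]), array([ 12.3, 122. ]), np.float64(0.3)] z [0.162 0.178]
tongue 228 med [0.5663 0.0535 0.1315] rect [array([556.8,  52.8]), array([90.4, 88.9]), np.float64(45.2)] z [0.13  0.142]
yellow 254 med [0.5136 0.0756 0.1346] rect [array([519.5,  41.2]), array([46.4, 86. 
[... 576 characters left out ...]
1 0.1472] rect [array([529.1,  57.7]), array([60.6, 48.3]), np.float64(17.3)] z [0.143 0.153]
housing 567 med [0.5231 0.0547 0.1122] rect [array([523.9,  55. ]), array([65.9, 89.7]), np.float64(2.1)] z [0.108 0.116]
lid 6905 med [0.6575 0.0588 0.1306] rect [array([630.6,  57.6]), array([260.8, 260.3]), np.float64(0.9)] z [0.126 0.135]
bar 236 med [0.6004 0.0574 0.1747] rect [array([601.5,  57.4]), array([ 12.5, 118. ]), np.float64(0.7)] z [0.168 0.181]
tongue 278 med [0.5683 0.049  0.1324] rect [array([558.7,  54.3]), array([91.9, 83.6]), np.float64(51.2)] z [0.13  0.141]
yellow 150 med [0.5231 0.0566 0.141 ] rect [array([522. ,  55.4]), array([47.5, 46.3]), np.float64(72.7)] z [0.113 0.151]
```

View pics/z1.png

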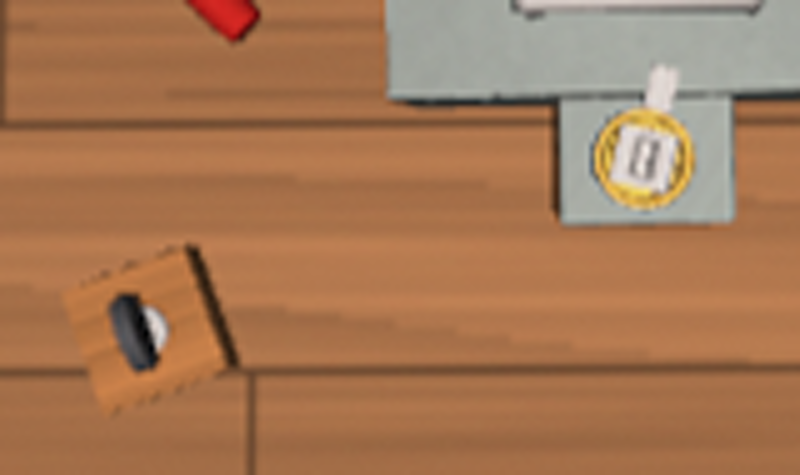

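View pics/z2.png

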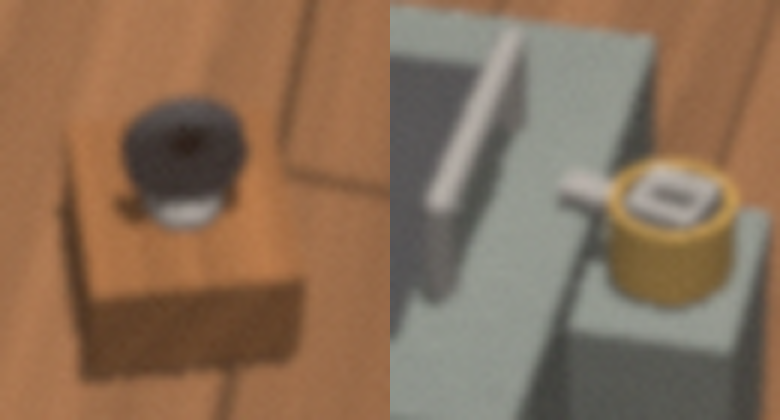

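The zooms show the key's disc standing along about 19° from world x. The lock's slot lies along its tongue, about 11° clockwise, and the rest and key are sharp enough to grasp. The two views differ by about 6 mm in x, so I'll hover over the key and check against the fingers.

Run:
```python
from h import *
s=bot.get_state(); print(s['clock'],s['position'],np.array(s['eef_rot']).round(3).tolist(),s['force'],s['grip_width'])
R=np.array(s['eef_rot']); psi=np.degrees(np.arctan2(R[1,1],R[0,1])); print('yaw of tool y',psi)
p=np.array([.434,.327,.20]); print((p-s['position'])/.06, [(t,(t-psi)/5) for t in(109.5,-70.5)])
S=np.load('top0.npz');I,D=S['I'],S['D'];P=cloud('top',D);x,y,z=P[...,0],P[...,1],P[...,2]
# tongue & slot direction
l=(np.hypot(x-.523,y-.056)<.055)&(x>.547)&(z>.131)&(z<.142)
hsv=cv2.cvtColor(I,cv2.COLOR_BGR2HSV)
br=(hsv[...,2]>190)&(hsv[...,1]<30); vv,uu=np.nonzero(br[215:262,240:280]); uu+=240;vv+=215
q=np.array([onz('top',u,v,.148 if v>232 else .136) for u,v in zip(uu,vv)])
t=q[(vv<=232)]; print('tongue',len(t),t.mean(0),t[:,0].max())
sq=q[vv>232]; print('square',len(sq),sq.mean(0),cv2.minAreaRect((sq[:,:2]*1000).astype(np.float32)))
g=cv2.cvtColor(I,cv2.COLOR_BGR2GRAY)[215:262,240:280]; print(g[17:36,10:28])
```

```text
0.1 [0.16616795 0.54961957 0.17109484] [[-0.957, 0.29, -0.001], [0.29, 0.957, -0.002], [0.0, -0.002, -1.0]] [-0.77964492  0.58026089  0.13931709] 1.0006195797345971
yaw of tool y 73.16650594910327
[ 4.46386744 -3.71032621  0.48175262] [(109.5, np.float64(7.266698810179347)), (-70.5, np.float64(-28.733301189820658))]
tongue 42 [0.55838678 0.04642821 0.136     ] 0.5681196890404985
square 86 [0.52212745 0.05546218 0.148     ] ((522.4207763671875, 55.19854736328125), (27.170024871826172, 25.34258460998535), 75.84930419921875)
[[169 170 172 139 154 183 194 194 190 187 198 206 198 186 172 171 171 173]
 [170 142 148 151 175 170 161 166 181 186 185 167 165 176 176 173 172 173]
 [172 127 165 180 173 175 164 168 182 186 186 170 140 157 187 188 160 167]
 [148 172 178 133 172 210 215 215 202 198 178 202 177 166 162 189 174 171]
 [154 188 136 106 203 220 219 215 200 203 189 210 203 201 175 182 196 184]
 [187 158 162 140 203 220 215 183 175 190 200 206 205 207 216 177 185 187]
 [185 136 156 167 209 220 207 159 178 196 161 154 209 221 222 156 149 191]
 [156 152 115 190 217 218 194 148 206 226 145 1
[... 153 characters left out ...]
212 216 185 190 132 181]
 [133 191 177 207 219 217 145 185 221 145 118 194 215 215 171 167 125 181]
 [143 175 191 213 219 199 132 205 228 146 134 203 216 219 174 119 113 190]
 [173 145 193 216 217 194 145 187 215 144 143 203 218 208 181 124 123 193]
 [186 153 203 218 218 211 192 187 191 154 167 211 222 190 191 125 156 179]
 [162 180 188 207 213 216 215 210 200 193 207 220 221 176 165 143 192 158]
 [143 185 184 181 200 206 209 210 212 214 211 208 221 150 123 180 175 156]
 [157 164 191 185 164 176 200 204 207 209 171 154 176 161 176 184 156 165]
 [173 157 163 191 168 175 187 171 166 165 135 146 167 189 173 164 169 172]
 [171 173 156 176 189 179 183 172 165 165 178 168 187 183 150 165 172 170]]
```

```bash
python3 -m pendant '[[[0,0,0.73],[0,0,0.5],1],[[0,0,0.73],[0,0,0.5],1],[[0,0,0.73],[0.56,-0.46,0],1],[[0,0,0.73],[0.56,-0.46,0],1],[[0,0,0.73],[0.56,-0.46,0],1]]'
python3 -m pendant '[[[0,0,0.73],[0.56,-0.46,0],1],[[0,0,0.73],[0.56,-0.46,0],1],[[0,0,0.73],[0.56,-0.46,0],1],[[0,0,0.73],[0.56,-0.46,-0.5],1],[[0,0,0.7],[0.54,-0.49,-0.5],1]]'
python3 -m pendant '[[[0,0,0],[0,0,-0.3],1],[[0,0,0],[0,0,0],1],[[0,0,0],[0,0,0],1],[[0,0,0],[0,0,0],0.0],[[0,0,0],[0,0,0],0.0]]'
cat >> h.py <<'E'
def st():
    s=bot.get_state(); R=np.array(s['eef_rot']); p=np.array(s['position'])
    print('t',round(s['clock'],2),'p',p.round(4),'yaw',np.degrees(np.arctan2(R[1,1],R[0,1])).round(2),'tilt',np.degrees(R[:2,2]).round(2),'F',np.round(s['force'],1),'T',np.round(s['ft_torque'],2),'w',round(float(s['grip_width']),3),'gf',s['grasp_force'],'q6',round(s['joint_positions'][5],2))
    return p,R
E
python3 - <<'E'
from h import *
p,R=st()
I,D=camera('side'); np.savez('side1.npz',I=I,D=D); P=cloud('side',D)
for lo,hi in((0,.01),(.005,.02),(.02,.035)):
    q=(P-p)@R  # tool coords
    m=(np.abs(q[...,2]+(lo+hi)/2)<(hi-lo)/2)&(np.abs(q[...,0])<.04)&(np.abs(q[...,1])<.08)
    a=q[m]
    for sgn in(1,-1):
        b=a[a[:,1]*sgn>0]
        if len(b)>3: print(lo,sgn,len(b),'x',np.percentile(b[:,0],[3,50,97]).round(4),'y',np.percentile(b[:,1],[3,50,97]).round(4))
a=P[(np.hypot(P[...,0]-.43,P[...,1]-.327)<.07)&(P[...,2]<.18)&(P[...,2]>.1)]; print(len(a),'zmin',np.percentile(a[:,2],[1,5]) if len(a) else 0)
c=camera_info('side'); 
cv2.imwrite('pics/s1.png',cv2.resize(I[230:400,220:420],(800,680))[:600])
E
```

```text
clock: 0.72
position: [0.2679, 0.4665, 0.2317]
eef_rot: [[-1.0, -0.027, -0.0], [-0.027, 1.0, -0.001], [0.0, -0.001, -1.0]]
force: [1.0, 0.5, -0.7]
grip_width: 0.998
grasp_force: 0.0
clock: 1.35
position: [0.4352, 0.3268, 0.1715]
eef_rot: [[-0.942, -0.336, 0.001], [-0.336, 0.942, 0.0], [-0.001, 0.0, -1.0]]
force: [0.6, 0.4, -0.1]
grip_width: 0.999
grasp_force: 0.0
clock: 1.98
position: [0.4343, 0.3287, 0.1553]
eef_rot: [[-0.942, -0.335, 0.002], [-0.335, 0.942, 0.001], [-0.002, 0.0, -1.0]]
force: [0.6, -0.1, -0.3]
grip_width: 0.819
grasp_force: 0.0
t 1.98 p [0.4343 0.3287 0.1553] yaw 109.58 tilt [0.1  0.06] F [ 0.6 -0.1 -0.3] T [ 0.02 -0.01 -0.  ] w 0.819 gf 0.0 q6 -1.42
0 zmin 0
```

View pics/s1.png

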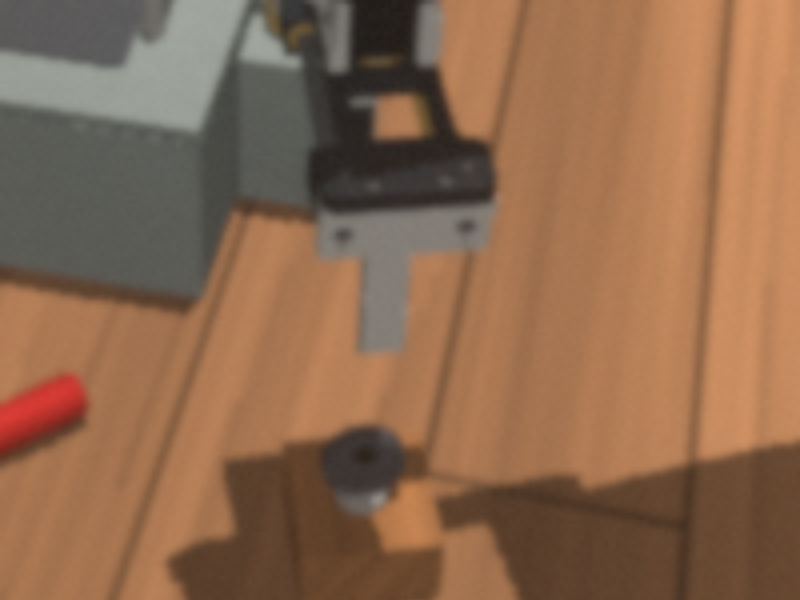

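The near finger's tip centre is at about (316,317) in the full side image, and the key's head is at about (311,346). I'll compare the fingertip with its known position.

Run:
```python
from h import *
p,R=st()
S=np.load('side1.npz');D=S['D'];I=S['I']
print('depth',D[300:320:4,314:318])
o=p+R@np.array([0,.0385+.0125,0])
for u,v in((315.75,317.5),(310.2,317.5),(321.2,317.5)):
    w=onz('side',u,v,p[2]); print('side ray at tip z',w.round(4),'expected outer face',o.round(4),'tool coords of diff',(R.T@(w-o)).round(4))
# rectangle of the finger in gray
hsv=cv2.cvtColor(I,cv2.COLOR_BGR2HSV); m=(hsv[...,1]<60)&(hsv[...,2]>80); 
for v in range(298,322,3): print(v,np.nonzero(m[v,300:335])[0]+300)
P=cloud('side',D);
```

```text
t 2.02 p [0.4342 0.3284 0.155 ] yaw 109.57 tilt [0.07 0.04] F [0.  0.4 0.4] T [ 0.06 -0.02  0.04] w 0.783 gf 0.0 q6 -1.42
depth [[0.84175825 0.84271955 0.84293556 0.8454448 ]
 [0.8485892  0.84988105 0.85011977 0.8456264 ]
 [0.855017   0.8528033  0.855072   0.8549217 ]
 [0.86063    0.86417687 0.8606732  0.8599595 ]
 [0.86598885 0.8632062  0.8629007  0.86771375]]
side ray at tip z [0.42   0.3368 0.155 ] expected outer face [0.4171 0.3765 0.155 ] tool coords of diff [ 0.0106 -0.0384 -0.    ]
side ray at tip z [0.4299 0.3392 0.155 ] expected outer face [0.4171 0.3765 0.155 ] tool coords of diff [ 0.0004 -0.0394  0.    ]
side ray at tip z [0.4103 0.3343 0.155 ] expected outer face [0.4171 0.3765 0.155 ] tool coords of diff [ 0.0205 -0.0374 -0.    ]
298 [311 312 313 314 315 316 317 318 319 320 321]
301 [311 312 313 314 315 316 317 318 319 320 321]
304 [311 312 313 314 315 316 317 318 319 320 321]
307 [311 312 313 314 315 316 317 318 319 320]
310 [311 312 313 314 315 316 317 318 319 320]
313 [310 311 312 313 314 315 316 317 318 319 320]
316 [310 311 312 313 314 315 316 317 318 319]
319 []
```

Run:
```python
from h import *
S=np.load('side1.npz');D=S['D']
for v in(298,308,316): print(dep('side',315.5,v,np.median(D[v-1:v+2,313:319])).round(4))
print(dep('side',311,346,np.median(D[345:348,310:313])).round(4))
P=cloud('side',D); print(P[316,315],P[316,311])
I2,D2=camera('side'); I3,D3=camera('top'); cv2.imwrite('pics/t2.png',I3); np.savez('both2.npz',I2=I2,D2=D2,I3=I3,D3=D3)
st()
hsv=cv2.cvtColor(I2,cv2.COLOR_BGR2HSV); m=(hsv[...,1]<60)&(hsv[...,2]>80); 
for v in range(298,330,3): print(v,np.nonzero(m[v,300:335])[0]+300)
```

```text
[0.4166 0.3765 0.2464]
[0.4157 0.376  0.2222]
[0.4149 0.3762 0.2029]
[0.4269 0.3314 0.0664]
[0.41551596 0.37813027 0.20481191] [0.42232708 0.37866951 0.20356064]
t 2.12 p [0.4341 0.3281 0.1546] yaw 109.55 tilt [0.04 0.02] F [-0.1 -0.3 -0.4] T [ 0.06  0.03 -0.02] w 0.695 gf 0.0 q6 -1.42
298 [311 312 313 314 315 316 317 318 319 320 321]
301 [311 312 313 314 315 316 317 318 319 320]
304 [311 312 313 314 315 316 317 318 319 320]
307 [310 311 312 313 314 315 316 317 318 319 320]
310 [310 311 312 313 314 315 316 317 318 319 320]
313 [310 311 312 313 314 315 316 317 318 319 320]
316 [310 311 312 313 314 315 316 317]
319 []
322 []
325 []
328 []
```

View pics/t2.png

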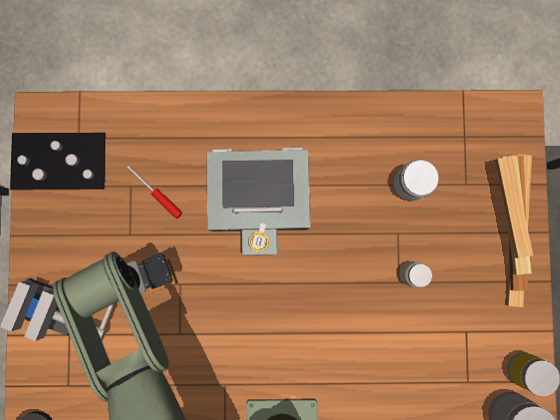

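In the top view the arm covers the rest, and the gripper body is at about (155,270). The side depth puts the fingertips at z of about 0.20 against the reported 0.155, while x and y agree to 2 mm. I'll close partly and re-measure the tip before descending.

```bash
python3 -m pendant '[[[0,0,0],[0,0,0],-0.4],[[0,0,0],[0,0,0],-0.4],[[0,0,0],[0,0,0],-0.4],[[0,0,0],[0,0,0],-0.4],[[0,0,0],[0,0,0],-0.4]]' | tail -2
python3 - <<'E'
from h import *
p,R=st()
I,D=camera('side'); np.savez('side3.npz',I=I,D=D)
P=cloud('side',D); q=(P-p)@R
hsv=cv2.cvtColor(I,cv2.COLOR_BGR2HSV); m=(hsv[...,1]<60)&(hsv[...,2]>60)
for v in range(300,345,4):
    u=np.nonzero(m[v,295:340])[0]+295
    if len(u): print(v,u.min(),u.max(),np.nanmedian(P[v,u],0).round(4), 'tool',np.nanmedian(q[v,u],0).round(4))
cv2.imwrite('pics/s3.png',cv2.resize(I[230:380,230:420],(760,600)))
E
```

```text
grip_width: 0.304
grasp_force: 0.0
t 2.75 p [0.4341 0.3277 0.1541] yaw 109.51 tilt [-0. -0.] F [-0.1 -0.4  0.4] T [ 0.08 -0.01 -0.04] w 0.304 gf 0.0 q6 -1.42
300 309 318 [0.4237 0.3514 0.2145] tool [ 0.0022  0.0259 -0.0604]
304 308 317 [0.4249 0.3521 0.2051] tool [ 0.0006  0.0263 -0.051 ]
340 307 318 [0.4239 0.3297 0.083 ] tool [0.009  0.0053 0.0712]
344 302 319 [0.4215 0.33   0.0722] tool [0.0111 0.0056 0.0819]
```

View pics/s3.png

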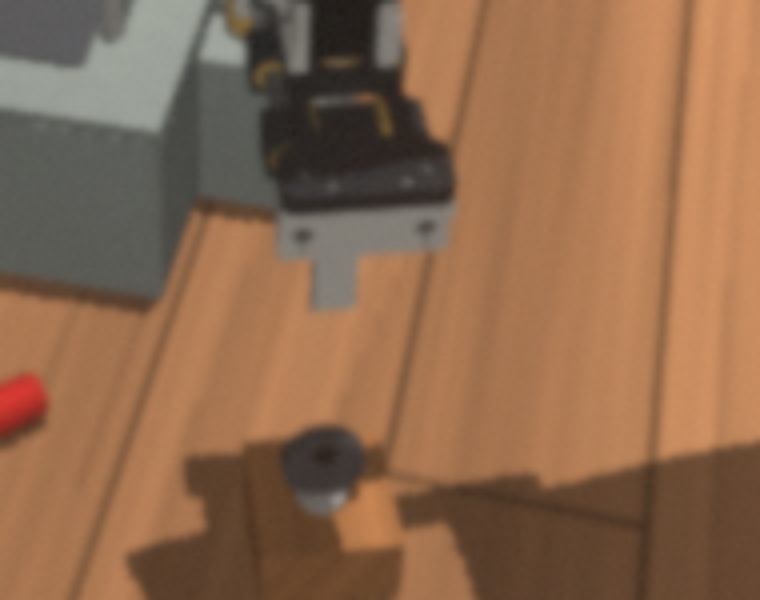

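The near fingertip is at about (314,307) in the full image. It moved inwards with the closing but still reads z of about 0.20, which is 45 mm above the reported TCP. I'll descend in steps and check again, since being too high is the safe error.

```bash
python3 -m pendant '[[[0,0,0],[-0.03,0,-0.3],-0.4],[[0,0,0],[0,0,-0.3],-0.4],[[0,0,0],[0,0,-0.3],-0.4],[[0,0,0],[0,0,0],-0.4],[[0,0,0],[0,0,0],-0.4]]' | tail -2
python3 - <<'E'
from h import *
p,R=st()
I,D=camera('side'); np.savez('side4.npz',I=I,D=D)
P=cloud('side',D); q=(P-p)@R
hsv=cv2.cvtColor(I,cv2.COLOR_BGR2HSV); m=(hsv[...,1]<60)&(hsv[...,2]>40)
for v in range(300,360,3):
    u=np.nonzero(m[v,295:335])[0]+295
    if len(u): print(v,u.min(),u.max(),np.nanmedian(P[v,u],0).round(4), 'tool',np.nanmedian(q[v,u],0).round(4))
cv2.imwrite('pics/s4.png',cv2.resize(I[230:380,230:420],(760,600)))
E
```

```text
grip_width: 0.3
grasp_force: 0.0
t 3.42 p [0.4325 0.3278 0.1001] yaw 109.52 tilt [ 0. -0.] F [-0.3  0.5  0.4] T [0.02 0.01 0.06] w 0.3 gf 0.0 q6 -1.42
300 301 334 [0.4087 0.407  0.2745] tool [-0.0041  0.0824 -0.1744]
303 301 334 [0.4076 0.4127 0.2738] tool [-0.0051  0.088  -0.1737]
306 301 334 [0.4058 0.4121 0.2673] tool [-0.0032  0.0884 -0.1672]
309 300 334 [0.4088 0.4113 0.2587] tool [-0.0058  0.0865 -0.1586]
312 300 334 [0.4086 0.4054 0.2448] tool [-0.0035  0.0805 -0.1447]
315 300 334 [0.4084 0.4047 0.2378] tool [-0.0031  0.0803 -0.1377]
318 308 318 [0.4225 0.3522 0.1698] tool [ 0.0009  0.0264 -0.0697]
321 309 318 [0.4216 0.351  0.1608] tool [ 0.0023  0.0259 -0.0607]
324 308 317 [0.4229 0.3527 0.1542] tool [ 0.0006  0.0268 -0.0541]
327 309 316 [0.4228 0.3518 0.1455] tool [ 0.0011  0.0259 -0.0454]
339 306 317 [0.4269 0.3293 0.0848] tool [0.0046 0.0034 0.0153]
342 303 319 [0.4294 0.3309 0.0781] tool [0.0019 0.0048 0.022 ]
345 302 319 [0.4252 0.3314 0.0689] tool [0.0059 0.0043 0.0312]
348 302 317 [0.4299 0.3316 0.0601] tool [0.0016 0.0047 0.04  ]
351 304 316 [0.4283 0.3324 0.0513] tool [0.0025 0.0048 0.0488]
354 305 315 [0.4277 0.3337 0.0436] tool [0.0024 0.0064 0.0565]
357 308 313 [0.4253 0.3398 0.0442] tool [0.0022 0.0137 0.0559]
```

View pics/s4.png

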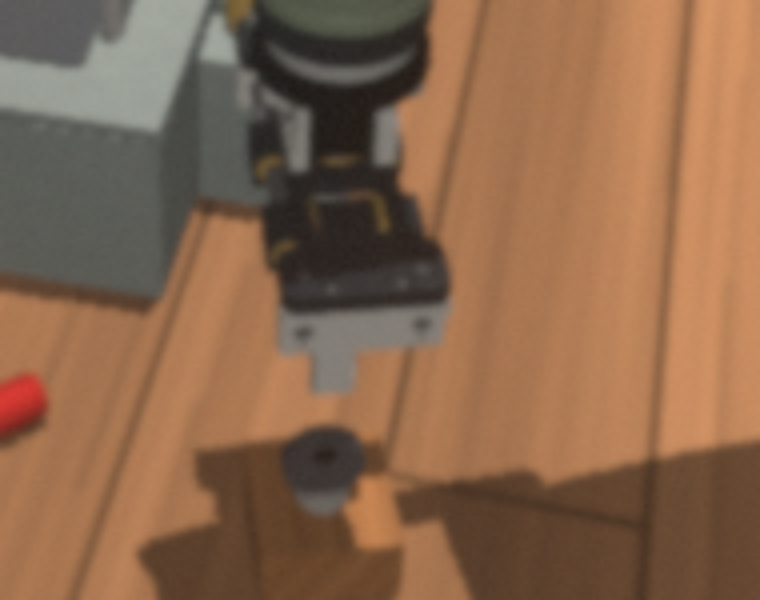

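The body's near edge (rows 307-316) and the fingertip (314,327) both read about 42 mm above what the reported pose implies. The key (311,346) lines up sideways to within 1-2 mm. I'll lower to the nominal grasp height and recheck.

```bash
python3 -m pendant '[[[0,0,0],[-0.02,0,-0.2],-0.4],[[0,0,0],[0,0,-0.2],-0.4],[[0,0,0],[0,0,-0.2],-0.4],[[0,0,0],[0,0,-0.2],-0.4],[[0,0,0],[0,0,0],-0.4]]' | tail -2
cat >> h.py <<'E'
def prof(I,D,p,R,v0=300,v1=370,u0=290,u1=340,step=3):
    P=cloud('side',D); q=(P-p)@R
    hsv=cv2.cvtColor(I,cv2.COLOR_BGR2HSV); m=(hsv[...,1]<60)&(hsv[...,2]>40)
    for v in range(v0,v1,step):
        u=np.nonzero(m[v,u0:u1])[0]+u0
        if len(u): print(v,u.min(),u.max(),np.nanmedian(P[v,u],0).round(4), 'tool',np.nanmedian(q[v,u],0).round(4))
E
python3 - <<'E'
from h import *
p,R=st()
I,D=camera('side'); np.savez('side5.npz',I=I,D=D); prof(I,D,p,R,315,370)
E
```

```text
grip_width: 0.3
grasp_force: 0.0
t 4.1 p [0.4299 0.3271 0.0505] yaw 109.51 tilt [-0.16 -0.09] F [ 0.2 -0.   0.8] T [ 0.07  0.01 -0.01] w 0.3 gf 0.0 q6 -1.42
315 309 338 [0.3907 0.3891 0.2251] tool [ 0.0168  0.0713 -0.1746]
318 305 339 [0.3969 0.3964 0.2245] tool [ 0.0084  0.0766 -0.1741]
321 303 339 [0.4022 0.4048 0.2251] tool [ 0.0009  0.0821 -0.1747]
324 302 339 [0.4012 0.4095 0.2241] tool [ 1.000e-04  8.760e-02 -1.737e-01]
327 302 339 [0.399  0.4105 0.2172] tool [ 0.0015  0.0879 -0.1667]
330 301 339 [0.4013 0.4089 0.2082] tool [-0.0002  0.0859 -0.1578]
333 301 339 [0.4011 0.4021 0.1928] tool [ 0.0025  0.0804 -0.1423]
336 301 330 [0.4088 0.4051 0.1863] tool [-0.0059  0.0804 -0.1359]
339 302 318 [0.426  0.3502 0.1119] tool [-0.0051  0.0257 -0.0614]
342 302 319 [0.4251 0.3484 0.1014] tool [-0.0037  0.0243 -0.051 ]
345 301 319 [0.4253 0.3389 0.0733] tool [-0.0049  0.0066 -0.0229]
348 302 318 [0.4284 0.3324 0.0609] tool [-0.0007  0.0049 -0.0104]
351 304 316 [0.4281 0.3326 0.0517] tool [-0.0004  0.0053 -0.0012]
354 305 315 [0.4281 0.3328 0.0442] tool [0.0001 0.0065 0.0062]
357 307 313 [0.4263 0.3403 0.0439] tool [-0.0014  0.0131  0.0066]
```

```bash
python3 -m pendant '[[[0,0,0],[0,0,0],-1],[[0,0,0],[0,0,0],-1],[[0,0,0],[0,0,0],-1],[[0,0,0],[0,0,0],-1],[[0,0,0],[0,0,0],-1]]' | tail -3
python3 - <<'E'
from h import *
p,R=st()
E
```

```text
force: [0.3, -0.2, 0.3]
grip_width: 0.004
grasp_force: 0.0
t 4.78 p [0.4311 0.3278 0.0522] yaw 109.51 tilt [0. 0.] F [ 0.3 -0.2  0.3] T [0.04 0.02 0.02] w 0.004 gf 0.0 q6 -1.42
```

The fingers shut on nothing, so the real fingertips are about 42 mm short of the reported TCP, as the camera shows. I'll reopen, descend a further 39 mm and grip.

```bash
python3 -m pendant '[[[0,0,0],[0,0,0],-0.4],[[0,0,0],[0,0,0],-0.4],[[0,0,0],[0,0,0],-0.4],[[0,0,0],[0,0,0],-0.4],[[0,0,0],[0,0,0],-0.4]]' | tail -2
python3 -m pendant '[[[0,0,0],[0,0,-0.13],-0.4],[[0,0,0],[0,0,-0.13],-0.4],[[0,0,0],[0,0,-0.13],-0.4],[[0,0,0],[0,0,-0.13],-0.4],[[0,0,0],[0,0,-0.13],-0.4]]' | tail -4
python3 - <<'E'
from h import *
p,R=st()
I,D=camera('side'); np.savez('side6.npz',I=I,D=D); prof(I,D,p,R,336,380)
E
```

```text
grip_width: 0.299
grasp_force: 0.0
eef_rot: [[-0.943, -0.334, -0.0], [-0.334, 0.943, -0.0], [0.0, -0.0, -1.0]]
force: [0.1, -0.0, -0.2]
grip_width: 0.302
grasp_force: 0.0
t 6.03 p [0.431  0.3277 0.0124] yaw 109.52 tilt [-0.02 -0.01] F [ 0.1 -0.  -0.2] T [0.04 0.02 0.01] w 0.302 gf 0.0 q6 -1.42
336 303 338 [0.4005 0.4041 0.1874] tool [ 0.0031  0.0819 -0.175 ]
339 301 337 [0.4019 0.4106 0.1866] tool [-0.0002  0.087  -0.1742]
342 302 338 [0.3999 0.4106 0.1801] tool [ 0.0016  0.0882 -0.1677]
345 300 338 [0.4015 0.4089 0.1703] tool [ 0.0007  0.086  -0.1578]
348 299 337 [0.4037 0.403  0.1545] tool [ 0.0007  0.0802 -0.1421]
351 300 331 [0.414  0.4072 0.1483] tool [-0.0105  0.0804 -0.1359]
354 304 317 [0.4236 0.3512 0.0698] tool [-0.0019  0.0265 -0.0573]
357 307 316 [0.4216 0.3521 0.0615] tool [ 0.0004  0.0264 -0.0491]
```

```bash
python3 -m pendant '[[[0,0,0],[0,0,0],-1],[[0,0,0],[0,0,0],-1],[[0,0,0],[0,0,0],-1],[[0,0,0],[0,0,0],-1],[[0,0,0],[0,0,0],-1]]' | tail -3
python3 - <<'E'
from h import *
p,R=st()
E
```

```text
force: [0.5, 0.7, 0.6]
grip_width: 0.103
grasp_force: 30.0
t 6.7 p [0.4314 0.3279 0.0135] yaw 109.52 tilt [0.04 0.02] F [0.5 0.7 0.6] T [ 0.09 -0.04  0.03] w 0.103 gf 29.999405443668365 q6 -1.42
```

```bash
python3 -m pendant '[[[0,0,0],[0,0,0.3],-1],[[0,0,0],[0,0,0.4],-1],[[0,0,0],[0,0,0.6],-1],[[0,0,0],[0,0,0.7],-1],[[0,0,0],[0,0,0.7],-1]]' | tail -3
python3 -m pendant '[[[0,0,-0.67],[0.146,-0.4525,0],-1],[[0,0,-0.67],[0.146,-0.4525,0],-1],[[0,0,-0.67],[0.146,-0.4525,0],-1],[[0,0,-0.67],[0.146,-0.4525,0],-1],[[0,0,-0.67],[0.146,-0.4525,0],-1]]' | tail -3
python3 -m pendant '[[[0,0,-0.67],[0.146,-0.4525,0],-1],[[0,0,-0.67],[0.146,-0.4525,0],-1],[[0,0,-0.67],[0.146,-0.4525,0],-1],[[0,0,-0.67],[0.146,-0.4525,0],-1],[[0,0,-0.67],[0.146,-0.4525,0],-1]]' | tail -1
python3 -m pendant '[[[0,0,0],[0,0,0],-1],[[0,0,0],[0,0,0],-1],[[0,0,0],[0,0,0],-1],[[0,0,0],[0,0,0],-1],[[0,0,0],[0,0,0],-1]]' | tail -1
python3 - <<'E'
from h import *
p,R=st()
I,D=camera('side'); np.savez('side7.npz',I=I,D=D)
cv2.imwrite('pics/s7.png',cv2.resize(I[150:270,230:390],(800,600),interpolation=cv2.INTER_CUBIC))
E
```

```text
force: [0.2, 0.2, -0.4]
grip_width: 0.109
grasp_force: 30.0
force: [0.2, -0.6, -0.1]
grip_width: 0.107
grasp_force: 30.0
grasp_force: 30.0
grasp_force: 30.0
t 9.2 p [0.5185 0.0568 0.1751] yaw 76.07 tilt [-0.01  0.  ] F [-0.4  0.4 -0.8] T [ 0.03 -0.04 -0.01] w 0.103 gf 29.999099671840668 q6 -1.38
```

View pics/s7.png

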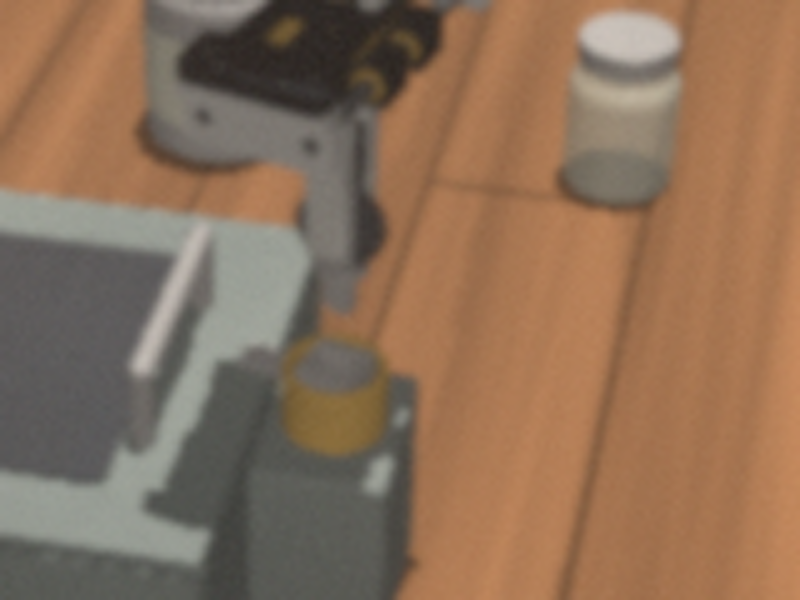

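The key hangs blade down with its tip at about (298,212). The lock's mouth is just below it at about (297,223). I'll check the offset by casting rays.

Run:
```python
from h import *
S=np.load('side7.npz');I,D=S['I'],S['D'];P=cloud('side',D)
hsv=cv2.cvtColor(I,cv2.COLOR_BGR2HSV)
print('tip at z.178',onz('side',298.4,211.6,.178).round(4))
for v in range(200,214,1):
    r=hsv[v,285:312]; u=np.nonzero((r[:,1]<90))[0]+285
    print(v,u, P[v,298].round(4))
# lock top ellipse: yellow ring + grey
y=((hsv[...,0]>12)&(hsv[...,0]<35)&(hsv[...,1]>120)&(hsv[...,2]>60)).astype(np.uint8); y[:214]=0;y[245:]=0;y[:,:280]=0;y[:,315:]=0
uv=np.argwhere(y); print('yellow u',uv[:,1].min(),uv[:,1].max(),'v',uv[:,0].min(),uv[:,0].max())
m=np.zeros_like(y); m[214:245,280:315]=1
a=P[(m>0)&(np.abs(P[...,2]-.148)<.004)]; print('top med',np.median(a,0),cv2.minEnclosingCircle((a[:,:2]*1000).astype(np.float32)))
```

```text
tip at z.178 [0.5143 0.0547 0.178 ]
200 [285 286 287 288 289 290 291 292 293 294 295 296 297 298 299 300 301 302
 303 304] [0.5113 0.077  0.2261]
201 [285 286 287 288 289 290 291 292 293 294 295 296 297 298 299 300 301 302
 303] [0.5115 0.0756 0.2225]
202 [285 286 287 288 289 290 291 292 293 294 295 296 297 298 299 300 301 302
 303] [0.5117 0.0744 0.2189]
203 [285 286 287 288 289 290 291 292 293 294 295 296 297 298 299 300 301 302
 303] [0.5135 0.0652 0.2095]
204 [285 286 287 288 289 290 291 292 293 294 295 296 297 298 299 300 301 302] [0.5128 0.0683 0.2091]
205 [285 286 287 288 289 290 291 292 293 294 295 296 297 298 299 300 301 302] [0.5129 0.0679 0.206 ]
206 [285 286 287 288 289 290 291 292 293 294 295 296 297 298 299 300 301] [0.5126 0.069  0.2041]
207 [285 286 287 288 289 290 291 292 293 294 295 296 297 298 299 300] [0.5144 0.0601 0.1948]
208 [285 286 287 288 289 290 291 292 293 294 295 296 297 298 299 300] [0.5144 0.0595 0.1915]
209 [285 286 287 288 289 290 291 292 293 294 295 296 297 298 299 300] [0.514  0.0615 0.1902]
210 [285 286 287 288 289 290 291 292 293 294 295 296 297 298 299 300] [0.5143 0.0594 0.1859]
211 [285 286 287 288 289 290 291 292 293 294 295 296 297 298 299 300] [0.5151 0.0554 0.18  ]
212 [285 286 287 288 289 290 291 292 293 297 298 299] [0.5145 0.0581 0.1793]
213 [285 286 287 288 289 290 291 292 293] [ 0.5628 -0.1796 -0.003 ]
yellow u 287 314 v 214 244
top med [0.51684712 0.05793717 0.14668323] ((517.7987060546875, 55.74714279174805), 26.006338119506836)
```

```bash
python3 -m pendant '[[[0,0,0],[0.03,0,-0.1],-1],[[0,0,0],[0,0,-0.1],-1],[[0,0,0],[0,0,-0.1],-1],[[0,0,0],[0,0,-0.1],-1],[[0,0,0],[0,0,0],-1]]' | tail -1
python3 - <<'E'
from h import *
p,R=st()
for k in range(2):
    I,D=camera('side'); P=cloud('side',D)
    hsv=cv2.cvtColor(I,cv2.COLOR_BGR2HSV)
    x,y,z=P[...,0],P[...,1],P[...,2]; near=np.hypot(x-.517,y-.056)<.035
    for lo,hi in((.153,.159),(.158,.164),(.163,.169),(.171,.177)):
        a=P[near&(z>lo)&(z<hi)]
        if len(a)>2: print((lo,hi),len(a),a.mean(0).round(4),'x',np.percentile(a[:,0],[0,100]).round(4))
    a=P[near&(np.abs(z-.148)<.004)]; print('top',a.mean(0).round(4),cv2.minEnclosingCircle((a[:,:2]*1000).astype(np.float32)))
I,D=camera('top'); P=cloud('top',D); a=P[(np.hypot(P[...,0]-.52,P[...,1]-.055)<.035)&(np.abs(P[...,2]-.148)<.004)]; print('top cam',len(a))
np.savez('side8.npz',I=I,D=D)
E
```

```text
grasp_force: 30.0
t 9.88 p [0.5199 0.0563 0.1503] yaw 76.01 tilt [-0.1  0. ] F [ 0.2  0.5 -0.2] T [ 0.04 -0.06  0.02] w 0.106 gf 29.999121129512787 q6 -1.38
(0.153, 0.159) 6 [0.5174 0.0571 0.156 ] x [0.5099 0.5243]
(0.158, 0.164) 14 [0.5162 0.0586 0.1607] x [0.5099 0.524 ]
(0.163, 0.169) 13 [0.5158 0.0593 0.1663] x [0.5094 0.5238]
top [0.5164 0.0604 0.1471] ((517.9291381835938, 57.05403137207031), 26.042089462280273)
(0.153, 0.159) 7 [0.5165 0.0577 0.1556] x [0.5115 0.5215]
(0.158, 0.164) 12 [0.5174 0.0586 0.161 ] x [0.5105 0.5239]
(0.163, 0.169) 14 [0.517  0.0593 0.1662] x [0.5096 0.5239]
top [0.5158 0.0602 0.1469] ((517.2926025390625, 56.240684509277344), 25.910785675048828)
top cam 0
```

```bash
python3 -m pendant '[[[0,0,0],[0,0,-0.06],-1],[[0,0,0],[0,0,-0.06],-1],[[0,0,0],[0,0,-0.06],-1],[[0,0,0],[0,0,0],-1],[[0,0,0],[0,0,0],-1]]' | tail -3; python3 -c "
from h import *; st()"
```

```text
force: [0.9, 0.1, -0.4]
grip_width: 0.106
grasp_force: 30.0
t 10.65 p [0.5205 0.0563 0.1403] yaw 76.01 tilt [-0.  0.] F [ 0.9  0.1 -0.4] T [-0.01 -0.02 -0.01] w 0.106 gf 29.999170303344727 q6 -1.38
```

```bash
python3 -m pendant '[[[0,0,0],[0,0,-0.07],-1],[[0,0,0],[0,0,-0.07],-1],[[0,0,0],[0,0,-0.07],-1],[[0,0,0],[0,0,-0.07],-1],[[0,0,0],[0,0,0],-1]]' | tail -3; python3 -c "
from h import *; st()"
```

```text
force: [-0.4, -0.4, -0.7]
grip_width: 0.106
grasp_force: 30.0
t 11.28 p [0.52   0.0563 0.1229] yaw 76.02 tilt [-0.07  0.  ] F [-0.4 -0.4 -0.7] T [-0.02  0.04  0.  ] w 0.106 gf 29.99913364648819 q6 -1.38
```

```bash
for i in 1; do python3 -m pendant '[[[0,0,0],[0,0,-0.025],-1],[[0,0,0],[0,0,-0.025],-1],[[0,0,0],[0,0,0],-1],[[0,0,0],[0,0,0],-1],[[0,0,0],[0,0,0],-1]]' | tail -3; done; python3 -c "
from h import *; st()"
python3 -m pendant '[[[0,0,0],[0,0,-0.025],-1],[[0,0,0],[0,0,-0.025],-1],[[0,0,0],[0,0,0],-1],[[0,0,0],[0,0,0],-1],[[0,0,0],[0,0,0],-1]]' | tail -3; python3 -c "
from h import *; st()"
```

```text
force: [-2.0, -0.9, 5.1]
grip_width: 0.106
grasp_force: 30.0
t 11.9 p [0.5208 0.0563 0.1214] yaw 76.02 tilt [ 0.05 -0.01] F [-2.  -0.9  5.1] T [0.03 0.43 0.03] w 0.106 gf 30.000313818454742 q6 -1.38
force: [-6.8, -0.4, 18.9]
grip_width: 0.107
grasp_force: 30.0
t 12.53 p [0.521  0.0562 0.1213] yaw 76.03 tilt [ 0.08 -0.02] F [-6.8 -0.4 18.9] T [ 0.03  1.67 -0.  ] w 0.107 gf 30.00287175178528 q6 -1.38
```

```bash
python3 -m pendant '[[[0,0,0],[0,0,0.025],-1],[[0,0,-0.5],[0,0,0],-1],[[0,0,-1],[0,0,0],-1],[[0,0,-1],[0,0,0],-1],[[0,0,-1],[0,0,0],-1]]' | tail -3; python3 -c "
from h import *; st()"
python3 -m pendant '[[[0,0,-1],[0,0,0],-1],[[0,0,-1],[0,0,0],-1],[[0,0,-1],[0,0,0],-1],[[0,0,-1],[0,0,0],-1],[[0,0,-1],[0,0,0],-1]]' | tail -3; python3 -c "
from h import *; st()"
```

```text
force: [-4.8, -1.5, 11.2]
grip_width: 0.103
grasp_force: 30.0
t 13.15 p [0.521  0.0559 0.1213] yaw 58.37 tilt [ 0.07 -0.05] F [-4.8 -1.5 11.2] T [-0.12  1.01  0.1 ] w 0.103 gf 29.99821364879608 q6 -1.08
force: [-5.2, -1.6, 12.8]
grip_width: 0.106
grasp_force: 30.0
t 13.78 p [0.521  0.0555 0.1214] yaw 33.37 tilt [ 0.06 -0.1 ] F [-5.2 -1.6 12.8] T [-0.37  1.11  0.07] w 0.106 gf 29.99924808740616 q6 -0.64
```

```bash
python3 -m pendant '[[[0,0,-1],[0,0,0],-1],[[0,0,-1],[0,0,0],-1],[[0,0,-1],[0,0,0],-1],[[0,0,-1],[0,0,0],-1],[[0,0,-1],[0,0,0],-1]]' | tail -3; python3 -c "
from h import *; st()"
python3 -m pendant '[[[0,0,-0.5],[0,0,0],-1],[[0,0,-0.5],[0,0,0],-1],[[0,0,-0.5],[0,0,0],-1],[[0,0,0],[0,0,0],-1],[[0,0,0],[0,0,0],-1]]' | tail -3; python3 -c "
from h import *; st()"
```

```text
force: [-3.1, -1.2, 11.1]
grip_width: 0.106
grasp_force: 30.0
t 14.4 p [0.5211 0.0553 0.1213] yaw 8.37 tilt [ 0.08 -0.12] F [-3.1 -1.2 11.1] T [-0.37  0.82  0.07] w 0.106 gf 29.99890834093094 q6 -0.2
force: [-5.6, -1.5, 12.2]
grip_width: 0.102
grasp_force: 30.0
t 15.03 p [0.5206 0.0556 0.1213] yaw 1.03 tilt [ 0.02 -0.08] F [-5.6 -1.5 12.2] T [-0.36  1.37  0.04] w 0.102 gf 30.003049671649933 q6 -0.08
```

```bash
python3 -m pendant '[[[0,0,-0.5],[0,0,0],-1],[[0,0,-0.5],[0,0,0],-1],[[0,0,0],[0,0,0],-1],[[0,0,0],[0,0,0],-1],[[0,0,0],[0,0,0],-1]]' | tail -1; python3 -c "
from h import *; st()"
python3 -m pendant '[[[0,0,-0.5],[0,0,0],-1],[[0,0,-0.5],[0,0,0],-1],[[0,0,0],[0,0,0],-1],[[0,0,0],[0,0,0],-1],[[0,0,0],[0,0,0],-1]]' | tail -1; python3 -c "
from h import *; st()
I,D=camera('side'); np.savez('side9.npz',I=I,D=D)
I,D=camera('top'); np.savez('top9.npz',I=I,D=D)"
```

```text
grasp_force: 30.0
t 15.65 p [0.5201 0.0559 0.1213] yaw -3.96 tilt [-0.05 -0.06] F [-6.8 -1.  13.5] T [-0.27  1.59  0.03] w 0.102 gf 30.003554821014404 q6 0.01
grasp_force: 30.0
t 16.27 p [0.5199 0.056  0.1213] yaw -8.91 tilt [-0.07 -0.05] F [-7.4 -2.1 13.9] T [-0.15  1.6   0.29] w 0.103 gf 30.036163330078125 q6 0.1
```

```bash
python3 -m pendant '[[[0,0,-0.4],[0,0,0],-1],[[0,0,-0.4],[0,0,0],-1],[[0,0,0],[0,0,0],-1],[[0,0,0],[0,0,0],-1],[[0,0,0],[0,0,0],-1]]' | tail -1
python3 - <<'E'
from h import *; st()
I,D=camera('side'); P=cloud('side',D); x,y,z=P[...,0],P[...,1],P[...,2]
hsv=cv2.cvtColor(I,cv2.COLOR_BGR2HSV)
m=(np.hypot(x-.517,y-.056)<.055)&(np.hypot(x-.517,y-.056)>.028)&(z>.128)&(z<.145)&(x<.57)
a=P[m]; print(len(a)); print(a[::max(1,len(a)//25)].round(3))
E
```

```text
grasp_force: 30.4
t 17.0 p [0.5199 0.0562 0.1213] yaw -12.87 tilt [-0.07 -0.04] F [-7.6 -0.5 14.4] T [-0.07  1.57  0.52] w 0.107 gf 30.419379472732544 q6 0.17
146
[[0.557 0.019 0.132]
 [0.554 0.021 0.131]
 [0.558 0.024 0.129]
 [0.564 0.031 0.13 ]
 [0.553 0.025 0.128]
 [0.56  0.034 0.13 ]
 [0.569 0.041 0.131]
 [0.558 0.036 0.129]
 [0.565 0.044 0.131]
 [0.554 0.04  0.129]
 [0.559 0.048 0.132]
 [0.566 0.05  0.129]
 [0.554 0.049 0.131]
 [0.562 0.056 0.131]
 [0.551 0.054 0.132]
 [0.559 0.059 0.131]
 [0.57  0.064 0.13 ]
 [0.559 0.061 0.13 ]
 [0.564 0.068 0.131]
 [0.553 0.064 0.13 ]
 [0.561 0.07  0.13 ]
 [0.567 0.075 0.13 ]
 [0.556 0.072 0.13 ]
 [0.561 0.079 0.131]
 [0.55  0.075 0.13 ]
 [0.553 0.083 0.133]
 [0.556 0.081 0.128]
 [0.557 0.088 0.13 ]
 [0.551 0.091 0.131]
 [0.549 0.099 0.129]]
```

```bash
python3 -m pendant '[[[0,0,0],[0,0,0.025],-1],[[0,0,0],[0,0,0],-0.3],[[0,0,0],[0,0,0],-0.3],[[0,0,0],[0,0,0],-0.3],[[0,0,0],[0,0,0],-0.3]]' | tail -2; python3 -c "
from h import *; st()"
python3 -m pendant '[[[0,0,0],[0,0,0.2],-0.3],[[0,0,0],[0,0,0.2],-0.3],[[0,0,0],[0,0,0.3],-0.3],[[0,0,0],[0,0,0.3],-0.3],[[0,0,0],[0,0,0],-0.3]]' | tail -3
python3 - <<'E'
from h import *; st()
I,D=camera('side'); np.savez('side10.npz',I=I,D=D); P=cloud('side',D); x,y,z=P[...,0],P[...,1],P[...,2]
near=np.hypot(x-.517,y-.056)<.04
a=P[near&(z>.155)&(z<.2)]; print('head',len(a),cv2.minAreaRect((a[:,:2]*1000).astype(np.float32)),'z',np.percentile(a[:,2],[1,99]))
cv2.imwrite('pics/s10.png',cv2.resize(I[150:270,220:380],(800,600),interpolation=cv2.INTER_CUBIC))
E
```

```text
grip_width: 0.349
grasp_force: 0.0
t 17.68 p [0.5205 0.0563 0.1203] yaw -12.99 tilt [-0.01  0.  ] F [0.8 0.5 0.1] T [-0.05  0.05  0.03] w 0.349 gf 0.0 q6 0.17
force: [0.4, -0.6, -0.3]
grip_width: 0.35
grasp_force: 0.0
t 18.3 p [0.5225 0.0562 0.1834] yaw -12.98 tilt [ 0.31 -0.02] F [ 0.4 -0.6 -0.3] T [-0.04  0.03  0.02] w 0.35 gf 0.0 q6 0.17
head 132 ((513.9093627929688, 59.168487548828125), (41.33992385864258, 16.723438262939453), 85.90806579589844) z [0.15539011 0.19423039]
```

View pics/s10.png

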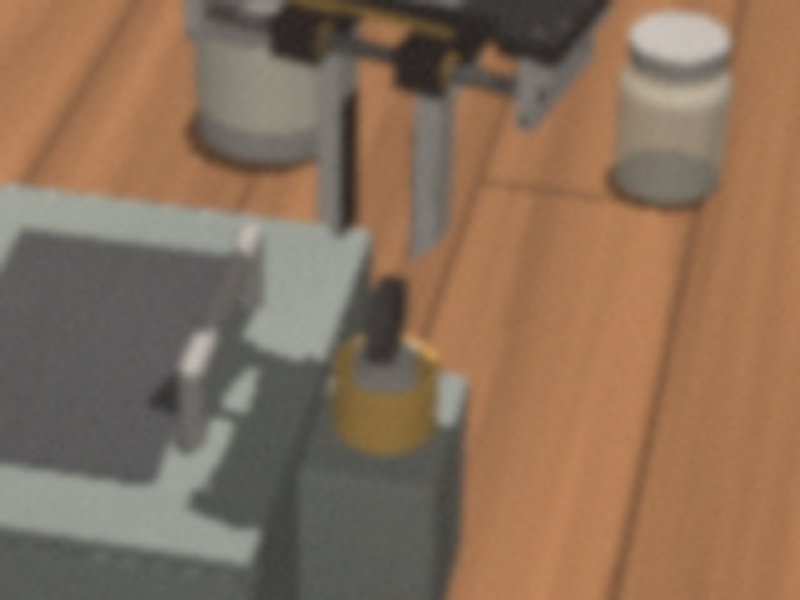

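The key stands seated in the lock at about (297,217), with its head's top at z=0.194 and its disc turned crosswise. The tongue is off the lid, and the bar handle runs from (258,220) to (269,198). Next is the bar.

```bash
python3 -m pendant '[[[0,0,0.7],[0.33,0.01,0],-0.3],[[0,0,0.7],[0.32,0.01,0],-0.3],[[0,0,0.7],[0.32,0,0],-0.3],[[0,0,0.7],[0.32,0,0],-0.3],[[0,0,0],[0,0,0],-0.3]]' | tail -1
python3 -m pendant '[[[0,0,0],[0,0,-0.2],-0.3],[[0,0,0],[0,0,-0.15],-0.3],[[0,0,0],[0,0,0],-0.3],[[0,0,0],[0,0,0],-0.3],[[0,0,0],[0,0,0],-0.3]]' | tail -1
python3 - <<'E'
from h import *; p,R=st()
I,D=camera('side'); P=cloud('side',D); x,y,z=P[...,0],P[...,1],P[...,2]
a=P[(np.abs(x-.596)<.02)&(y<.125)&(y>.085)&(z>.163)&(z<.182)]; print('bar',len(a),a.mean(0) if len(a) else 0, np.percentile(a,[2,98],axis=0).round(4))
f=P[(np.abs(y-.056)<.03)&(np.abs(x-.597)<.05)&(z>.205)&(z<.23)]
for s in(1,-1):
    b=f[(f[:,0]-.597)*s>0]; 
    if len(b): print('finger',s,len(b),np.percentile(b,[2,50,98],axis=0).round(4))
E
```

```text
grasp_force: 0.0
grasp_force: 0.0
t 19.6 p [0.5982 0.0574 0.1601] yaw 1.02 tilt [ 0.06 -0.  ] F [-0.5  0.4  0.3] T [-0.04  0.07 -0.02] w 0.351 gf 0.0 q6 -0.07
bar 66 [0.5930617  0.10564251 0.17327672] [[0.5885 0.0867 0.1643]
 [0.599  0.1187 0.1784]]
finger 1 64 [[0.6113 0.0518 0.2063]
 [0.615  0.0655 0.217 ]
 [0.6226 0.0691 0.2296]]
finger -1 66 [[0.5662 0.0523 0.2054]
 [0.5708 0.065  0.2169]
 [0.5789 0.0691 0.2295]]
```

```bash
python3 -m pendant '[[[0,0,0],[-0.02,0,-0.17],-0.3],[[0,0,0],[0,0,-0.17],-0.3],[[0,0,0],[0,0,-0.17],-0.3],[[0,0,0],[0,0,-0.17],-0.3],[[0,0,0],[0,0,-0.17],-0.3]]' | tail -3
python3 -m pendant '[[[0,0,0],[0,0,0],-1],[[0,0,0],[0,0,0],-1],[[0,0,0],[0,0,0],-1],[[0,0,0],[0,0,0],-1],[[0,0,0],[0,0,0],-1]]' | tail -3
python3 -c "
from h import *; st()"
```

```text
force: [0.4, 0.1, 0.7]
grip_width: 0.354
grasp_force: 0.0
force: [5.0, 0.9, -3.6]
grip_width: 0.115
grasp_force: 30.0
t 20.9 p [0.5979 0.0575 0.1091] yaw 1.01 tilt [0.15 0.  ] F [ 5.   0.9 -3.6] T [-0.02 -0.72  0.02] w 0.115 gf 29.999738037586212 q6 -0.07
```

```bash
python3 -m pendant '[[[0,0,0],[0.041,0.001,0.111],-1],[[0,0,0],[0.042,0.002,0.111],-1],[[0,0,0],[0.05,0.001,0.107],-1],[[0,0,0],[0.051,0.002,0.107],-1],[[0,0,0],[0,0,0],-1]]' | tail -3
python3 - <<'E'
from h import *; p,R=st()
I,D=camera('side'); P=cloud('side',D); x,y,z=P[...,0],P[...,1],P[...,2]
a=P[(x>.6)&(x<.72)&(y<.17)&(y>.11)&(z>.11)&(z<.22)]; 
c=np.polyfit(a[:,0],a[:,2],1); r=a[:,2]-np.polyval(c,a[:,0]); a=a[np.abs(r)<.006]; c=np.polyfit(a[:,0],a[:,2],1); print('lid deg',-np.degrees(np.arctan(c[0])),len(a))
E
```

```text
force: [4.8, -0.8, -10.2]
grip_width: 0.12
grasp_force: 30.0
t 21.52 p [0.6072 0.0576 0.133 ] yaw 1.01 tilt [-0.11 -0.02] F [  4.8  -0.8 -10.2] T [-0.16 -0.69 -0.04] w 0.12 gf 29.9993759393692 q6 -0.06
lid deg 9.11070414505713 825
```

```bash
python3 -m pendant '[[[0,0,0],[0.06,0.001,0.102],-1],[[0,0,0],[0.06,0.002,0.102],-1],[[0,0,0],[0.068,0.001,0.097],-1],[[0,0,0],[0.069,0.002,0.096],-1],[[0,0,0],[0,0,0],-1]]' | tail -3
cat >> h.py <<'E'
def lid():
    I,D=camera('side'); P=cloud('side',D); x,y,z=P[...,0],P[...,1],P[...,2]
    a=P[(x>.56)&(x<.74)&(y<.175)&(y>.12)&(z>.125)&(z<.36)]
    from cv2 import fitLine
    for _ in range(3):
        vx,vz,x0,z0=fitLine(a[:,[0,2]].astype(np.float32),cv2.DIST_HUBER,0,1e-4,1e-4).ravel()
        r=(a[:,0]-x0)*vz-(a[:,2]-z0)*vx; a=a[np.abs(r)<.006]
    print('lid deg',-np.degrees(np.arctan(vz/vx)).round(2),len(a),'hinge-plane x at z=.13',x0+(.13-z0)*vx/vz)
E
python3 -c "
from h import *; st(); lid()"
python3 -m pendant '[[[0,0,0],[0.076,0.001,0.09],-1],[[0,0,0],[0.077,0.002,0.09],-1],[[0,0,0],[0.084,0.001,0.083],-1],[[0,0,0],[0.085,0.002,0.083],-1],[[0,0,0],[0,0,0],-1]]' | tail -3
python3 -c "
from h import *; st(); lid()"
```

```text
force: [-1.2, -2.1, -6.4]
grip_width: 0.12
grasp_force: 30.0
t 22.2 p [0.623  0.0579 0.1592] yaw 1.01 tilt [-0.04 -0.03] F [-1.2 -2.1 -6.4] T [-0.47  0.37  0.01] w 0.12 gf 29.99955654144287 q6 -0.06
lid deg 19.03 1097 hinge-plane x at z=.13 0.7542113
force: [-6.5, -2.8, -2.5]
grip_width: 0.117
grasp_force: 30.0
t 22.88 p [0.642  0.0582 0.1813] yaw 1.02 tilt [-0.07 -0.04] F [-6.5 -2.8 -2.5] T [-0.58  1.24  0.01] w 0.117 gf 30.00001698732376 q6 -0.06
lid deg 28.87 889 hinge-plane x at z=.13 0.75458795
```

```bash
python3 -m pendant '[[[0,0,0],[0.086,0.001,0.077],-1],[[0,0,0],[0.088,0.002,0.077],-1],[[0,0,0],[0.094,0.001,0.07],-1],[[0,0,0],[0.095,0.002,0.07],-1],[[0,0,0],[0,0,0],-1]]' | tail -3
python3 -c "
from h import *; st(); lid()"
python3 -m pendant '[[[0,0,0],[0.05,0.001,0.032],-1],[[0,0,0],[0.05,0.002,0.032],-1],[[0,0,0],[0.05,0.001,0.03],-1],[[0,0,0],[0.05,0.001,0.03],-1],[[0,0,0],[0,0,0],-1]]' | tail -3
python3 -m pendant '[[[0,0,0],[0,0,0],-1],[[0,0,0],[0,0,0],-1],[[0,0,0],[0,0,0],-1],[[0,0,0],[0,0,0],-1],[[0,0,0],[0,0,0],-1]]' | tail -1
python3 -c "
from h import *; st(); lid(); lid()"
```

```text
force: [-5.0, -3.0, 0.2]
grip_width: 0.115
grasp_force: 30.0
t 23.55 p [0.6644 0.0585 0.1996] yaw 1.01 tilt [ 0.03 -0.04] F [-5.  -3.   0.2] T [-0.52  1.21  0.01] w 0.115 gf 30.00032901763916 q6 -0.06
lid deg 38.82 644 hinge-plane x at z=.13 0.75459194
force: [-5.2, -4.0, 0.4]
grip_width: 0.119
grasp_force: 30.0
grasp_force: 30.0
t 24.85 p [0.6761 0.0587 0.2069] yaw 1.01 tilt [ 0.02 -0.05] F [-4.6 -3.8 -0.4] T [-0.64  1.19 -0.01] w 0.116 gf 30.00026822090149 q6 -0.06
lid deg 43.59 527 hinge-plane x at z=.13 0.7549757
lid deg 43.7 526 hinge-plane x at z=.13 0.7547857
```

Run:
```python
from h import *
def fit(P,m,n):
    a=P[m]
    for _ in range(4):
        c=a.mean(0); nrm=np.linalg.svd(a-c,full_matrices=False)[2][2]; nrm*=np.sign(nrm[2]); a=a[np.abs((a-c)@nrm)<.005]
    print(n,len(a),'tilt',np.degrees(np.arctan2(nrm[0],nrm[2])).round(2),'ny',np.degrees(nrm[1]).round(2))
S=np.load('side0.npz'); P=cloud('side',S['D']); x,y,z=P[...,0],P[...,1],P[...,2]
fit(P,(x>.56)&(x<.74)&(y<.175)&(y>.12)&(np.abs(z-.13)<.01),'side closed'); fit(P,(np.abs(z)<.01),'side bench')
S=np.load('top0.npz'); P=cloud('top',S['D']); x,y,z=P[...,0],P[...,1],P[...,2]
fit(P,(x>.56)&(x<.74)&(y<.175)&(y>.12)&(np.abs(z-.13)<.01),'top closed')
for n in('side','top'):
    I,D=camera(n); P=cloud(n,D); x,y,z=P[...,0],P[...,1],P[...,2]
    line=.13+(.754-x)*np.tan(np.radians(44))
    for lo,hi in((.12,.185),(-.07,-.02)):
        fit(P,(x>.58)&(x<.74)&(y<hi)&(y>lo)&(np.abs(z-line)<.02),f'{n} now {lo}')
```

```text
side closed 1264 tilt -0.14 ny 1.28
side bench 89915 tilt 0.04 ny -0.04
top closed 1359 tilt -0.24 ny 2.19
side now 0.12 622 tilt 43.46 ny 1.83
side now -0.07 193 tilt 43.07 ny -0.04
top now 0.12 437 tilt 44.34 ny 2.05
top now -0.07 905 tilt 43.91 ny -0.42
```

```bash
python3 -m pendant '[[[0,0,0],[0.023,0,0.015],-1],[[0,0,0],[0.023,0,0.015],-1],[[0,0,0],[0,0,0],-1],[[0,0,0],[0,0,0],-1],[[0,0,0],[0,0,0],-1]]' | tail -2
python3 -m pendant '[[[0,0,0],[0,0,0],-1],[[0,0,0],[0,0,0],-1],[[0,0,0],[0,0,0],-1],[[0,0,0],[0,0,0],-1],[[0,0,0],[0,0,0],-1]]' | tail -1
python3 - <<'E'
from h import *
st()
def fit(P,m,n):
    a=P[m]
    for _ in range(4):
        c=a.mean(0); nrm=np.linalg.svd(a-c,full_matrices=False)[2][2]; nrm*=np.sign(nrm[2]); a=a[np.abs((a-c)@nrm)<.005]
    print(n,len(a),'tilt',np.degrees(np.arctan2(nrm[0],nrm[2])).round(2))
for n in('side','top','side','top'):
    I,D=camera(n); P=cloud(n,D); x,y,z=P[...,0],P[...,1],P[...,2]
    line=.13+(.754-x)*np.tan(np.radians(45))
    for lo,hi in((.12,.185),(-.07,-.02)):
        fit(P,(x>.58)&(x<.74)&(y<hi)&(y>lo)&(np.abs(z-line)<.02),f'{n} now {lo}')
    if n=='side':
        k=P[(np.hypot(x-.517,y-.056)<.04)&(z>.155)&(z<.2)]; print('key head',len(k),k.mean(0).round(3),np.percentile(k[:,2],99).round(3) if len(k) else 0)
# bystanders vs start
I,D=camera('top'); I0=np.load('top0.npz')['I']; d=cv2.absdiff(I,I0).max(2)
for nm,(u,v) in dict(jar=(416,275),tin=(416,180),scr=(155,192)).items(): print(nm,d[v-25:v+25,u-28:u+28].mean().round(1))
st()
E
```

```text
grip_width: 0.115
grasp_force: 30.0
grasp_force: 30.0
t 26.3 p [0.6788 0.0588 0.2085] yaw 1.01 tilt [ 0.   -0.05] F [-5.3 -2.8 -0.5] T [-0.59  1.17 -0.01] w 0.115 gf 30.000212788581848 q6 -0.06
side now 0.12 590 tilt 44.46
side now -0.07 181 tilt 44.2
key head 130 [0.516 0.064 0.179] 0.194
top now 0.12 437 tilt 45.16
top now -0.07 884 tilt 45.0
side now 0.12 600 tilt 44.5
side now -0.07 184 tilt 44.27
key head 129 [0.516 0.064 0.178] 0.194
top now 0.12 435 tilt 45.36
top now -0.07 880 tilt 45.04
jar 4.1
tin 3.7
scr 4.1
t 26.55 p [0.6788 0.0588 0.2085] yaw 1.01 tilt [ 0.   -0.05] F [-4.8 -2.6 -0.5] T [-0.56  1.15 -0.01] w 0.117 gf 30.000261068344116 q6 -0.06
```

The lid measures 44.3-45.3° (mean about 44.9°) and holds steady. The key is still seated and the bystanders haven't moved, so I'm handing in.

```bash
python3 -c "
from plant import workorder; print(workorder.hand_in())"
```

```text
the job is handed in; nothing more can be done
None
```

The job is handed in: the key is seated in the lock and turned to its stop, the gripper is holding the lid still at 45° (within about 1° by the cameras), and the jar, tin and screwdriver have not moved.

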